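# Tighten the strap clamp with the T-handled hex key

### The arm

A 7-joint arm with a two-finger parallel gripper is mounted at the origin on a cart in front of the work surface, level with it; the furniture and walls round the work are solid. World frame = base frame: x ahead of the robot, y to its left, z up, the work surface at z = 0. Lengths are in m, angles in rad, forces in N, time in s.
With the tool pointing down it reaches from about 0.4 to 0.85 m from the base axis. Payload 10.4 kg.
Tool frame: the origin (TCP) lies midway between the tips of the shut fingers; the grasp point (between the pads) lies 19 mm behind it; z points along the fingers, y is the line along which they close (so a half turn about z gives the same grasp; the last joint's range is limited). The gripper opens to 87 mm and grips with 3 to 60 N. Pads are 19 mm wide; open, the fingers measure 117 mm over their backs; the gripper's body (75 mm by 190 mm) begins 51 mm behind the grasp point.
Start: joints at [-0.023, 0.332, -0.065, 1.46, 0.022, 1.35, -0.088], TCP at [0.625, 0, 0.223] pointing down, gripper open.
Joint ranges: [-2.6, 2.6], [-0.5, 2.12], [-1.47, 1.34], [0.16, 2.42], [-1.27, 4.41], [0.06, 2.06], [-2.6, 2.6]. Speed limits (rad/s): [2.22, 2.22, 2.79, 2.79, 3.14, 3.14, 3.14].

### API

Orientations are given as a unit quaternion [x, y, z, w].
In Python, from bench import r gives the robot as it stands.
- The arm moves only by the tool move_arm, never from a script. Its argument "targets" is a list of rows, each a list of 3 entries, a list of its own where there are three numbers: the shift along the tool's x, y, z in cm, then the turn, a rotation vector about the tool's x, y, z in rad, then the opening in per cent of the stroke, from 0 (shut) to 100 (fully open). In form: [[[x, y, z], [wx, wy, wz], gripper], ...]. A call has 1 to 20 rows; each row shifts and turns the commanded pose from where the row before left it, along the tool's axes as they then stand; what a row does not reach is not made up. A row lasts 1/8 s, in which the tool goes at most 62.5 mm and 10.7 degrees, less where a joint would pass 70% of its speed; a pose out of reach is approached as far as the arm can. A call with a gripper value outside its range is refused whole. The fingers move at their own pace and stop on an object; "grip_force" is the grip in N (left out, the last holds). Time passes only in rows, so rows that do not move let the fingers close. It gives the time, the measured TCP pose, the force, the opening and the grip force at its end, in the units of the state.
- r.read_state(): the state, without advancing time (a new reading comes with each control period).
- r.camera(name): name is "scene" or "side" or "wrist"; returns a dict with "image" (384x512x3 uint8, blue, green, red), "vertical_fov" (degrees; the focal length in pixels is half the picture's height over the tangent of half this angle, whatever the lens; pixels are square), "cx", "cy" (the principal point, pixels), "cam_to_world" (4x4, takes a point from camera to world coordinates). Camera axes: x right, y down, z forward; pixel columns grow to the right and rows downward; lengths in m; the calibration is good to about 2 mm. A picture is of the moment at which its call begins. There is no depth.
- r.close_job(): hands the job in; it is judged then, once.
The state is a dict: "time": time; "joint_positions": joint angles; "joint_vel": joint speeds; "joint_torque": joint torques, N m; "ee_pos": TCP position; "eef_rot": TCP orientation; "ft_force": force on the tool from outside, world axes, zero at the start; "torque": the same for the moment, N m; "width": finger opening in m; "grip_force": force on a finger pad.
Only numpy, scipy, OpenCV 4.12 (cv2) and the standard library are available. Lean on these libraries where they do the work, as an engineer would, in place of code of your own. Each camera call takes 0.05 s, during which the arm holds its last target. There are 200 camera calls.

### The job

The strap clamp over the wooden workpiece is still loose. Take the thicker of the two T-handled hex keys from the stand, seat it fully home in the recessed socket of the clamp's cap screw (feel for the hexagon by turning the key lightly, do not force it), and only then turn the screw clockwise until it just comes up against its stop, without wrenching it. Leave the key standing in the screw, let go of it, and leave the other key and the things around as they are.

Things in the scene. Friction and masses are not known exactly. Their poses are not given: they have to be found in the camera images.
- clamp: Fixed jig: aluminium plate 180 (x) x 110 (y) x 14 mm, steel strap 160 x 40 mm along x at 44 to 60 mm height on a heel block (-x) and a hardwood workpiece (+x). In the middle a vertical cap screw: round head 32 mm in diameter from 63 to 83 mm height. Origin: centre of the plate's underside, on the screw's axis; z up.
- socket_mouth (a point): Centre of the mouth of the hexagon socket in the top of the screw's head, 83 mm above the bench, on the vertical axis. Socket: 18.4 mm across flats, 15 mm deep, 2 mm lead-in chamfer (22.4 mm across flats at the top). Belongs to the plate, does not turn with the screw.
- socket_floor (a point): Centre of the socket's flat floor, 15 mm below the mouth; does not turn. The socket is oiled. The thick key drops in only within about 9 degrees of the socket's hexagon (near that limit it may wedge half-way); otherwise it is stopped with its tip 3 to 6 mm below the mouth. Fully home, its tip is on the floor. Press with some 5 N.
- screw (a joint): Turn of the cap screw in rad, clockwise from above positive. Starts between 0 and 0.3; at 1.1 it meets a hard stop (clamp firm). Turning takes about 0.08 N m, more than about 0.3 N m damages the hexagon; it stays where it is left. The value does NOT tell how the hexagon stands: the socket's flats lie at an unknown angle, repeating every 60 degrees.
- hex_key: The thicker T-handled hex key: steel hexagon bar 17 mm across flats (lowest 2 mm tapered to 15 mm), flats facing its x and every 60 degrees; black crossbar 84 (x) x 20 (y) x 22 (z) mm, its centre 121 mm above the tip. 132 mm high, about 0.2 kg. Origin: centre of the flat tip; z from tip to handle. Stands loosely in one of the stand's two holes (either one), tip 10 mm above the bench.
- small_key: The thinner T-handled hex key (14 mm across flats, crossbar 64 x 16 x 20 mm, same height and origin), too small for the screw, standing in the stand's other hole; leave it there.
- stand: Fixed wooden block 180 (x) x 56 (y) x 55 (z) mm with two round holes, 22 mm wide and 45 mm deep, 57 mm either side of its centre along x. Origin: centre of its underside.
- block_plane: Loose block plane lying behind the clamp, 164 x 52 x 51 mm; to be left alone.
- tape_measure: Loose tape measure, 81 x 33 x 66 mm, behind the stand; to be left alone.
- sanding_block: Loose cork sanding block, 112 x 65 x 36 mm, near the robot, in front of the yellow sponge; to be left alone.
- screwdriver: Loose cross-head screwdriver, 200 mm long, 32 mm high, lying at the front edge; to be left alone.
- spring_clamp: Loose orange spring clamp, 126 x 62 x 25 mm, lying between the strap clamp and the cup; to be left alone.
Things that resemble listed ones, but are neither listed nor needed, are in the scene too. Leave any blue look-alike of the small_key alone.

How it is judged:
On the way, in this order (a step that is already met when the one before it is completed fails the run):
1. the thick key is lifted out of the stand (height (world z) of hex_key above 0.06 m), for 0.1 s.
2. the key's tip is on the socket's floor (within 3 mm) before the screw has been turned past 0.6 rad (distance between hex_key and socket_floor below 0.003 m and value of joint screw below 0.6 rad), for 0.1 s.
3. the screw is turned firm (value of joint screw above 1 rad), for 0.1 s.
At the end, for the whole second after the job is handed in: The screw stands within 0.1 rad of its stop (past 1.0 rad), the thick key stands in its socket with the tip within 4 mm of the floor, leaning less than 0.2 rad, at rest and let go; the thin key still stands in its hole (value of joint screw above 1 rad and distance between hex_key and socket_floor below 0.004 m and angle between hex_key's own z axis and vertical below 0.2 rad and linear speed of hex_key below 0.02 m/s and horizontal distance between small_key and stand below 0.075 m and angle between small_key's own z axis and vertical below 0.3 rad); the robot touches nothing.
It fails at once if the key is pressed or wrenched against the screw with more than 90 N (sum over its contacts) (contact force between hex_key and clamp above 90 N).
It fails at once if the key is forced: pressed against the clamp or its screw with more than 45 N (sum over its contacts) while its tip is more than 4 mm off the socket's floor (contact force between hex_key and clamp above 45 N and distance between hex_key and socket_floor above 0.004 m).
It fails at once if the screw is turned past 0.6 rad while the key's tip is more than 5 mm off the socket's floor (value of joint screw above 0.6 rad and distance between hex_key and socket_floor above 0.005 m).
It fails at once if the thin key is disturbed (distance of small_key from where it was at the start of the episode above 0.02 m).
It fails at once if things lying around are disturbed (distance of any of block_plane, tape_measure, sanding_block, screwdriver, spring_clamp from where it was at the start of the episode above 0.03 m).
It also fails if it takes over 58 s, if anything falls off the work surface, if the arm or the gripper's body presses on something with over 40 N, if the wrist force passes 120 N, or if a joint passes its speed limit or range.

## Working session

There is one attempt and no reset: what is moved stays moved. The work goes in short steps, Python scripts to look and compute and a tool call to move; the robot and the scene stay as the last step left them, time stands still between calls to the robot, and variables do not carry over. Pictures are saved under pics/ and viewed, at most 10 in all, crops included, and the job is handed in when it is done.

Besides the shell and the picture viewer there is one more tool, called after "Emit:" as name(argument=value, ...), one argument or row to a line, values as JSON. move_arm: Moves the arm, as the interface text tells. Its arguments: {"type":"object","properties":{"targets":{"type":"array"},"grip_force":{"type":"number"}},"required":["targets"]}

```bash
mkdir -p pics; ls
cat > h.py <<'E'
import numpy as np, cv2, json
from bench import r
def snap(n,f):
    c=r.camera(n); cv2.imwrite(f'pics/{f}.png',c['image']); return c
def ray(c,u,v):
    h=c['image'].shape[0]; f=h/2/np.tan(np.radians(c['vertical_fov'])/2)
    M=np.array(c['cam_to_world']); d=M[:3,:3]@np.array([(u-c['cx'])/f,(v-c['cy'])/f,1]); return M[:3,3],d/np.linalg.norm(d)
def onz(c,u,v,z):
    o,d=ray(c,u,v); return o+d*(z-o[2])/d[2]
def proj(c,p):
    h=c['image'].shape[0]; f=h/2/np.tan(np.radians(c['vertical_fov'])/2)
    q=np.linalg.inv(np.array(c['cam_to_world']))@np.append(p,1); return q[0]/q[2]*f+c['cx'],q[1]/q[2]*f+c['cy']
def tri(c1,p1,c2,p2):
    A=np.zeros((3,3));b=np.zeros(3);R=[ray(c1,*p1),ray(c2,*p2)]
    for o,d in R: P=np.eye(3)-np.outer(d,d);A+=P;b+=P@o
    x=np.linalg.solve(A,b); return x,[np.linalg.norm((np.eye(3)-np.outer(d,d))@(x-o)) for o,d in R]
E
python3 - <<'E'
from h import *
ims=[]
for n in ['scene','side','wrist']:
    c=snap(n,n+'0'); print(n,c['vertical_fov'],c['cx'],c['cy'],np.round(c['cam_to_world'],3).tolist())
print(r.read_state())
E
```

```text
pics
scene 44.131603940515085 254.28111592210522 203.31011433873297 [[0.771, -0.31, 0.557, -0.155], [-0.637, -0.409, 0.653, -0.901], [0.025, -0.858, -0.513, 0.77], [0.0, 0.0, 0.0, 1.0]]
side 55.34790512020602 250.63622339770606 191.26653154181167 [[0.896, -0.288, 0.336, 0.21], [-0.443, -0.611, 0.656, -0.786], [0.016, -0.738, -0.675, 0.827], [0.0, 0.0, 0.0, 1.0]]
wrist 59.58357536660381 260.36458981125327 191.33186866609873 [[1.0, -0.0, -0.001, 0.625], [-0.0, -0.966, -0.258, 0.071], [-0.0, 0.258, -0.966, 0.384], [0.0, 0.0, 0.0, 1.0]]
{'time': 0.15, 'joint_positions': array([-0.02261461,  0.33268221, -0.06468562,  1.46075418,  0.02157747,
        1.34989413, -0.08849257]), 'joint_vel': array([ 0.00127343, -0.002492  ,  0.00109936, -0.00330124, -0.00032739,
        0.00066438,  0.00092466]), 'joint_torque': array([ 1.82067095e-03, -6.23630190e+01,  2.54254905e-02, -3.90143681e+01,
       -6.11935230e-02,  3.71907104e-02, -1.53469024e-06]), 'ee_pos': array([6.24705998e-01, 7.75815834e-06, 2.21961686e-01]), 'eef_rot': array([ 7.07099423e-01,  7.07113947e-01, -3.79029523e-04, -3.58780917e-04]), 'ft_force': array([-0.3462289 ,  0.82517985, -0.51101937]), 'torque': array([ 0.02747165,  0.0041587 , -0.00359463]), 'grip_force': 0.0, 'width': 0.08686480733802954}
```

View pics/scene0.png

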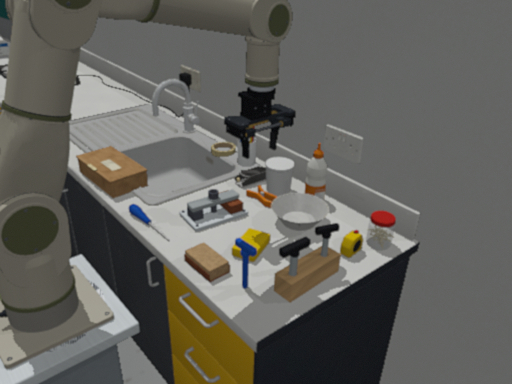

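View pics/side0.png

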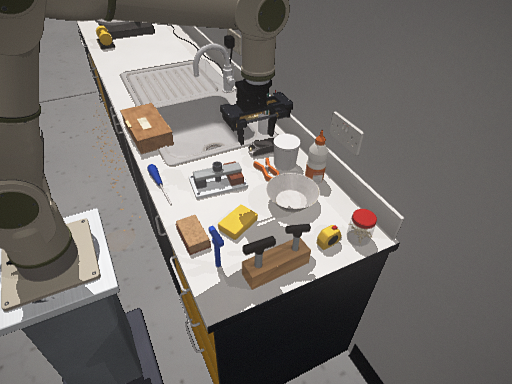

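View pics/wrist0.png

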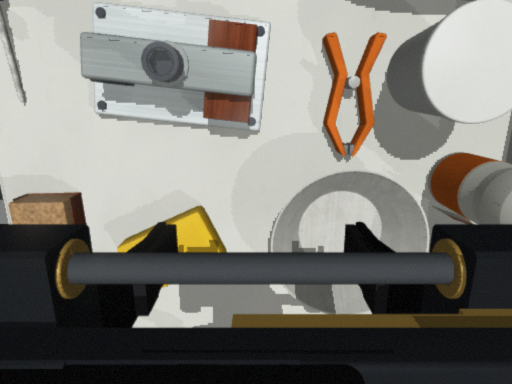

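The scene and side views show the strap clamp at side (218,175) and the stand at side (277,260). The thick key's bar is at side (259,245) and the thin one's at (298,229), with a blue look-alike at (216,240). In the wrist view the screw head is at (163,62).

```bash
cat > m.py <<'E'
from h import *
def fake(n):
    c=r.camera(n); return c
s=fake('scene'); d=fake('side'); w=fake('wrist')
print('head',onz(w,163,62,.083))
for c,boxes in ((s,[(280,236,312,258),(314,222,340,238)]),(d,[(240,232,278,257),(284,222,312,237)])):
    for x0,y0,x1,y1 in boxes:
        g=c['image'][y0:y1,x0:x1].max(2); m=(g<50).astype('u1')
        n,l,st,ce=cv2.connectedComponentsWithStats(m); k=1+st[1:,4].argmax()
        ys,xs=np.where(l==k); rect=cv2.minAreaRect(np.c_[xs+x0,ys+y0].astype('f4'))
        p=cv2.boxPoints(rect); print(st[k,4],rect)
        a=ce[k]+[x0,y0]; print(' centre on z=.131',onz(c,*a,.131).round(4))
        o=p[np.argsort(p[:,0])]; e1,e2=onz(c,*(o[:2].mean(0)),.131),onz(c,*(o[2:].mean(0)),.131); print(' ends',e1.round(3),e2.round(3),np.linalg.norm(e1-e2).round(3),np.degrees(np.arctan2(*(e2-e1)[[1,0]])).round(1))
E
python3 m.py
python3 - <<'E'
import sys;sys.path.insert(0,'.')
import cv2
a=cv2.imread('pics/side0.png')[210:300,200:330]; b=cv2.imread('pics/wrist0.png')[0:140,70:280]
a=cv2.resize(a,(520,360),interpolation=3);
cv2.imwrite('pics/crop1.png',a)
E
```

```text
head [0.54283659 0.10355351 0.083     ]
320 ((295.28350830078125, 248.762939453125), (13.808708190917969, 32.18647384643555), 66.03751373291016)
 centre on z=.131 [ 0.4861 -0.2941  0.131 ]
 ends [ 0.442 -0.296  0.131] [ 0.53  -0.301  0.131] 0.088 -3.1
189 ((326.8648681640625, 231.189208984375), (11.836727142333984, 22.029462814331055), 80.53767395019531)
 centre on z=.131 [ 0.5974 -0.289   0.131 ]
 ends [ 0.568 -0.283  0.131] [ 0.622 -0.305  0.131] 0.058 -21.8
239 ((259.25, 246.7500457763672), (12.965338706970215, 33.520145416259766), 71.56504821777344)
 centre on z=.131 [ 0.488  -0.2948  0.131 ]
 ends [ 0.446 -0.294  0.131] [ 0.53  -0.298  0.131] 0.084 -2.9
121 ((297.68231201171875, 230.37057495117188), (11.427779197692871, 23.39243507385254), 85.60128784179688)
 centre on z=.131 [ 0.597  -0.2907  0.131 ]
 ends [ 0.571 -0.281  0.131] [ 0.628 -0.302  0.131] 0.06 -19.7
```

View pics/crop1.png

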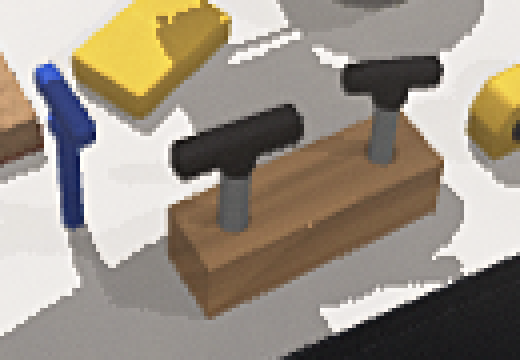

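The crop shows the thick key's T-bar at the left hole (side ~(259,246)), nearly along x, and the thin one on the right. The blue look-alike stands clear at the left.

Next I take a close look at the socket.

Emit:
move_arm(
  targets=[
    [[0.7,-2.7,1.3],[0,0,0],100],
    [[0.7,-2.7,1.3],[0,0,0],100],
    [[0.6,-2.8,1.4],[0,0,0],100],
    [[0,0,0],[0,0,0],100],
  ],
)

```text
time: 0.8
ee_pos: [0.5412, 0.0204, 0.1818]
eef_rot: [0.707, 0.707, -0.001, -0.001]
ft_force: [1.7, -0.6, 0.8]
width: 0.0873
grip_force: 0.0
```

Run:
```python
from h import *
c=snap('wrist','w1'); np.savez('pics/w1.npz',**{k:c[k] for k in c})
u,v=proj(c,[.5428,.1036,.083]); print(u,v, onz(c,u,v,.083), r.read_state()['ee_pos'])
x,y=int(u)-50,int(v)-50; x=max(x,0);y=max(y,0)
cv2.imwrite('pics/w1c.png',cv2.resize(c['image'][y:y+100,x:x+100],(600,600),interpolation=2)); print(x,y)
```

```text
262.6078730351469 84.94985346077323 [0.5428 0.1036 0.083 ] [0.54265828 0.0201053  0.18265149]
212 34
```

View pics/w1c.png

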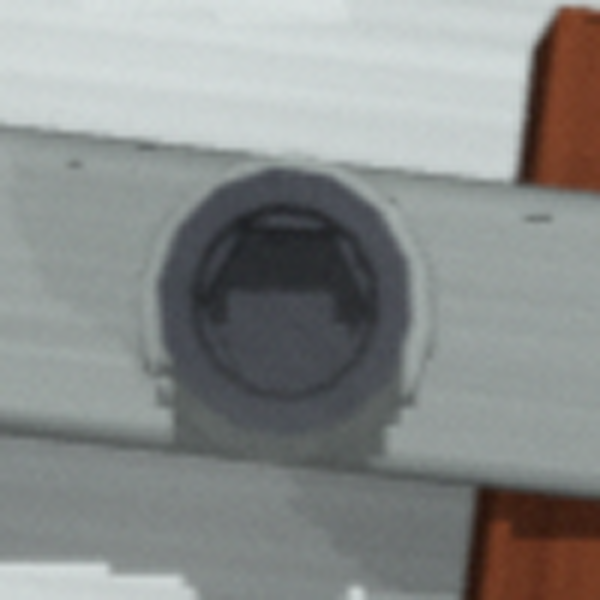

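The crop shows the head top centred near crop (286,300), i.e. pixel (259.7,84). The mouth is concentric with it, and one socket flat faces up in the image, with corners left and right. I measure it more precisely with enhanced contrast.

Run:
```python
from h import *
c=dict(np.load('pics/w1.npz')); im=c['image']
hsv=cv2.cvtColor(im,cv2.COLOR_BGR2HSV)
g=im.max(2).astype(int)
m=((g<110)).astype('u1'); 
# head by radial edges: gradient in each direction about (259.7,84)
gg=cv2.GaussianBlur(cv2.cvtColor(im,cv2.COLOR_BGR2GRAY),(0,0),.7).astype(float)
pts=[]
for t in np.radians(np.arange(180,361,6)):
    rr=np.arange(17,27,.25); xs=259.7+rr*np.cos(t); ys=84+rr*np.sin(t)
    v=cv2.remap(gg.astype('f4'),xs.astype('f4')[None],ys.astype('f4')[None],1)[0]; i=np.gradient(v).argmax(); pts.append([xs[i],ys[i]])
pts=np.array(pts); 
A=np.c_[2*pts,np.ones(len(pts))]; s=np.linalg.lstsq(A,(pts**2).sum(1),rcond=None)[0]; R=np.sqrt(s[2]+s[0]**2+s[1]**2)
e=np.hypot(*(pts-s[:2]).T)-R; k=abs(e)<.6; s=np.linalg.lstsq(A[k],(pts[k]**2).sum(1),rcond=None)[0]; R=np.sqrt(s[2]+s[0]**2+s[1]**2)
print('circ',s[:2],R,k.sum(),onz(c,s[0],s[1],.083),'diam', 2*np.linalg.norm(onz(c,s[0]+R,s[1],.083)-onz(c,s[0],s[1],.083)))
x,y=234,59
cr=cv2.resize(gg[y:y+50,x:x+50].astype('f4'),(600,600),interpolation=2)
cv2.imwrite('pics/w1e.png',np.clip((cr-30)*3,0,255).astype('u1'))
```

```text
circ [258.785496    82.63511779] 20.856095047469967 28 [0.53996073 0.10523662 0.083     ] diam 0.03093949813465909
```

View pics/w1e.png

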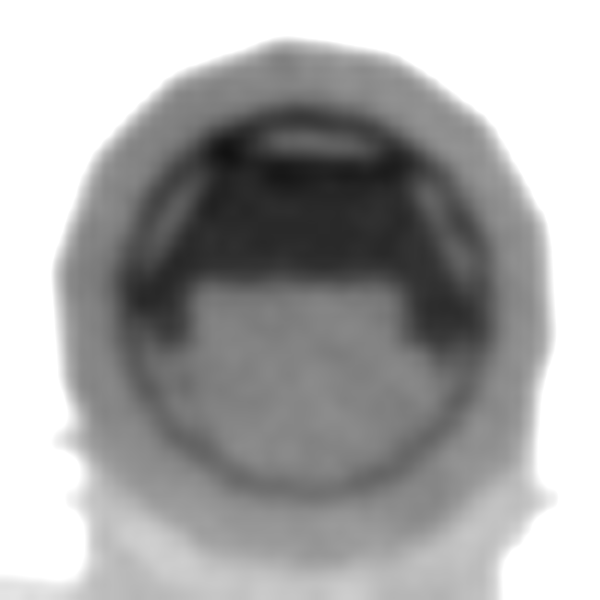

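The socket centre is at about (0.540,0.1047). The hexagon has corners along image left/right, tilted about 2–3° clockwise, so the key bar should stand at a yaw of about −32.5°. I'm moving to a look pose beside the key, with the fingers closing across the bar.

Emit:
move_arm(
  targets=[
    [[0,0,-4],[0,0,0],100],
    [[-4.8,0.5,-3.8],[0,0,0],100],
    [[-5.4,0.5,0],[0,0,0],100],
    [[-5.4,0.5,0],[0,0,0],100],
    [[-5.4,0.5,0],[0,0,0],100],
    [[-5.4,0.5,0],[0,0,0],100],
    [[-5.4,0.5,0],[0,0,0],100],
    [[0,0,0],[0,0,-0.169],100],
    [[0,0,0],[0,0,-0.169],100],
    [[0,0,0],[0,0,-0.169],100],
    [[0,0,0],[0,0,-0.169],100],
    [[0,0,0],[0,0,-0.169],100],
    [[0,0,0],[0,0,-0.169],100],
    [[0,0,0],[0,0,-0.169],100],
    [[0,0,0],[0,0,-0.169],100],
    [[0,0,0],[0,0,-0.169],100],
    [[0,0,0],[0,0,0],100],
    [[0,0,0],[0,0,0],100],
  ],
)

```text
time: 3.1
ee_pos: [0.5733, -0.2984, 0.2607]
eef_rot: [0.027, 1.0, -0.0, 0.0]
ft_force: [0.1, -0.5, 0.1]
width: 0.0866
grip_force: 0.0
```

Run:
```python
from h import *
s=r.read_state(); print(s['time'],s['ee_pos'],s['eef_rot'],s['joint_positions'])
c=snap('wrist','w2'); np.savez('pics/w2.npz',**{k:c[k] for k in c})
print(np.round(c['cam_to_world'],3).tolist(), proj(c,[.487,-.294,.142]))
```

```text
3.1 [ 0.57328015 -0.29836059  0.260656  ] [ 2.69349687e-02  9.99637176e-01 -5.18870533e-05  1.48549926e-04] [ 0.47060089  0.3649168  -0.08307575  1.33813105  0.02986554  1.43943828
  1.90598892]
[[0.054, 0.964, 0.259, 0.503], [0.999, -0.052, -0.014, -0.294], [0.0, 0.259, -0.966, 0.423], [0.0, 0.0, 0.0, 1.0]] (np.float64(259.0961775637312), np.float64(80.67158764912237))
```

View pics/w2.png

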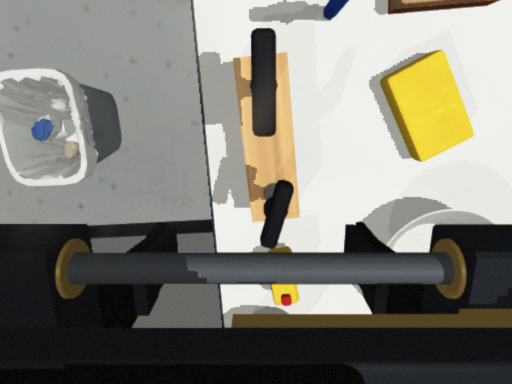

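The wrist view shows the thick key's bar at about (263,82), near vertical in the picture, and the thin key's bar at (277,214). The sponge and blue key are off to the right.

Run:
```python
from h import *
c=dict(np.load('pics/w2.npz')); im=c['image']
x0,y0,x1,y1=236,10,292,150
g=im[y0:y1,x0:x1].max(2); n,l,st,ce=cv2.connectedComponentsWithStats((g<60).astype('u1')); k=1+st[1:,4].argmax()
ys,xs=np.where(l==k); re=cv2.minAreaRect(np.c_[xs+x0,ys+y0].astype('f4')); print(re,st[k])
p=cv2.boxPoints(re); W=np.array([onz(c,*q,.142) for q in p]); print(W.mean(0), np.linalg.norm(W-np.roll(W,1,0),axis=1))
L=W-np.roll(W,1,0); i=np.linalg.norm(L,axis=1).argmax(); print(np.degrees(np.arctan2(L[i,1],L[i,0])))
print(onz(c,*re[0],.142), onz(c,*re[0],.131))
q=r.read_state()['eef_rot']; from scipy.spatial.transform import Rotation as Ro
Rm=Ro.from_quat(q).as_matrix(); print(Rm.round(3).tolist()); t=onz(c,*re[0],.142); t[2]=.112
print('tool shift cm',(Rm.T@(t-r.read_state()['ee_pos']))*100)
```

```text
((262.5, 82.0), (106.0, 25.0), 90.0) [  14   19   26  107 2034]
[ 0.48972295 -0.29142692  0.142     ] [0.08063154 0.01919456 0.08063426 0.02075175]
-2.4592807514391772
[ 0.48815357 -0.29134434  0.142     ] [ 0.48757361 -0.29124579  0.131     ]
[[-0.999, 0.053, 0.0], [0.053, 0.999, -0.0], [-0.0, -0.0, -1.0]]
tool shift cm [ 8.53612172  0.23926037 14.8597809 ]
```

Emit:
move_arm(
  targets=[
    [[4.3,0.2,1],[0,0,0],100],
    [[4.2,0.05,1],[0,0,0],100],
    [[0,0,3.5],[0,0,0],100],
    [[0,0,3.5],[0,0,0],100],
    [[0,0,3.0],[0,0,0],100],
    [[0,0,2.8],[0,0,0],100],
    [[0,0,0],[0,0,0],100],
    [[0,0,0],[0,0,0],100],
  ],
)

```text
time: 4.15
ee_pos: [0.4889, -0.2916, 0.1139]
eef_rot: [0.025, 1.0, -0.0, 0.001]
ft_force: [-0.2, 0.4, 0.0]
width: 0.0869
grip_force: 0.0
```

Run:
```python
from h import *
c=snap('side','s1'); s=r.read_state(); print(s['ee_pos'],s['ft_force'])
cv2.imwrite('pics/s1c.png',cv2.resize(c['image'][150:300,180:350],(680,600),interpolation=2))
```

```text
[ 0.48909772 -0.29169923  0.11413976] [0.25463423 0.12167621 0.13815436]
```

View pics/s1c.png

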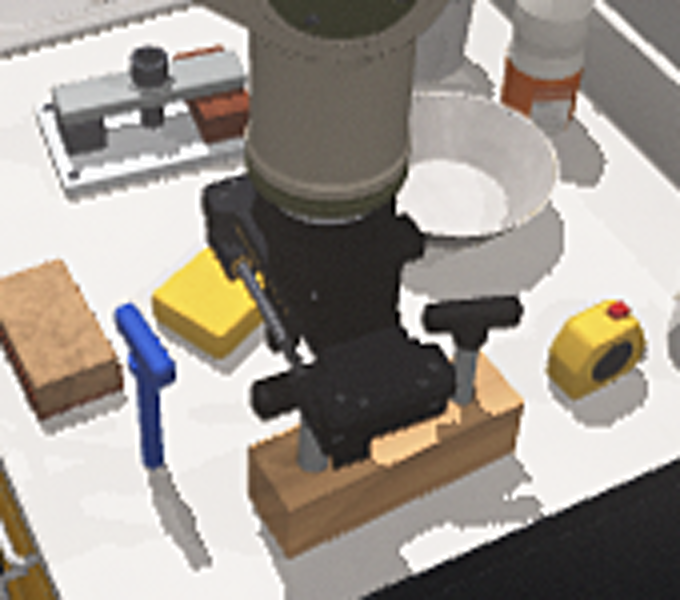

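The picture shows the open gripper straddling the thick key's bar, with the thin key's bar free to its right. Closing and lifting.

Emit:
move_arm(
  targets=[
    [[0,0,0.1],[0,0,0],10],
    [[0,0,0],[0,0,0],10],
    [[0,0,0],[0,0,0],10],
    [[0,0,0],[0,0,0],10],
    [[0,0,0],[0,0,0],10],
    [[0,0,0],[0,0,0],10],
    [[0,0,-2],[0,0,0],10],
    [[0,0,-3],[0,0,0],10],
    [[0,0,-3.5],[0,0,0],10],
    [[0,0,-3.5],[0,0,0],10],
    [[0,0,0],[0,0,0],10],
  ],
  grip_force=35,
)

```text
time: 5.58
ee_pos: [0.4895, -0.2919, 0.2346]
eef_rot: [0.025, 1.0, -0.001, 0.002]
ft_force: [0.4, -0.2, 0.0]
width: 0.0088
grip_force: 0.0
```

Run:
```python
from h import *
s=r.read_state(); print(s['ee_pos'],s['eef_rot'],s['ft_force'],s['joint_positions'])
for n in('side','scene'):
    c=snap(n,n+'2'); np.savez(f'pics/{n}2.npz',**{k:c[k] for k in c})
    u,v=map(int,proj(c,[.489,-.29,.17])); print(u,v); cv2.imwrite(f'pics/{n}2c.png',cv2.resize(c['image'][v-40:v+35,u-50:u+50],(400,300),interpolation=2))
cv2.imwrite('pics/both2.png',np.hstack([cv2.imread('pics/side2c.png'),cv2.imread('pics/scene2c.png')]))
```

```text
[ 0.48950154 -0.29190729  0.234551  ] [ 0.02493832  0.99968565 -0.00111779  0.00232948] [ 0.35156437 -0.16829189  0.01572963] [ 0.52641667  0.20310533 -0.07976775  1.59638226  0.01664848  1.33759777
  1.96543189]
259 234
295 232
```

View pics/both2.png

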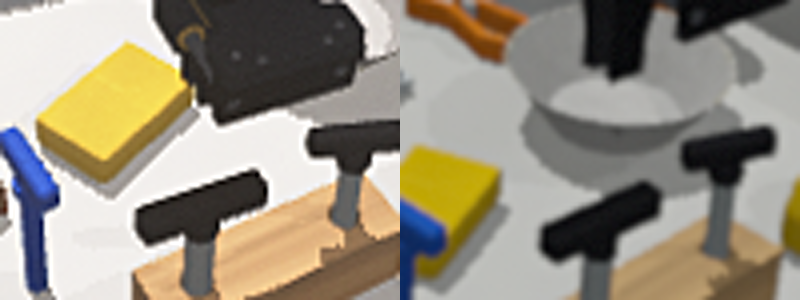

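Both crops show the thick key still in its hole: the fingers had not finished closing before the lift. Repeating, checking the width before lifting.

Emit:
move_arm(
  targets=[
    [[0,0,0],[0,0,0],70],
    [[0,0,0],[0,0,0],70],
    [[0,0,0],[0,0,0],70],
    [[0,0,0],[0,0,0],70],
    [[0,0,0],[0,0,0],70],
    [[0,0,0],[0,0,0],70],
    [[0,0,0],[0,0,0],70],
    [[0,0,0],[0,0,0],70],
  ],
)

```text
time: 6.68
ee_pos: [0.4883, -0.2913, 0.2316]
eef_rot: [0.025, 1.0, -0.0, 0.0]
ft_force: [0.3, -0.1, -0.7]
width: 0.0602
grip_force: 0.0
```

Emit:
move_arm(
  targets=[
    [[0,0,3.5],[0,0,0],70],
    [[0,0,3.5],[0,0,0],70],
    [[0,0,3],[0,0,0],70],
    [[0,0,2],[0,0,0],70],
    [[0,0,0],[0,0,0],10],
    [[0,0,0],[0,0,0],10],
    [[0,0,0],[0,0,0],10],
    [[0,0,0],[0,0,0],10],
    [[0,0,0],[0,0,0],10],
    [[0,0,0],[0,0,0],10],
    [[0,0,0],[0,0,0],10],
  ],
  grip_force=35,
)

```text
time: 8.05
ee_pos: [0.4886, -0.2914, 0.1121]
eef_rot: [0.025, 1.0, -0.0, 0.0]
ft_force: [-0.1, -0.3, 4.9]
width: 0.0228
grip_force: 35.0
```

Emit:
move_arm(
  targets=[
    [[0,0,0],[0,0,0],10],
    [[0,0,0],[0,0,0],10],
    [[0,0,-2],[0,0,0],10],
    [[0,0,-3.5],[0,0,0],10],
    [[0,0,-4],[0,0,0],10],
    [[0,0,-3.5],[0,0,0],10],
    [[0,0,0],[0,0,0],10],
  ],
)

```text
time: 8.93
ee_pos: [0.4891, -0.2917, 0.2437]
eef_rot: [0.025, 1.0, -0.001, 0.002]
ft_force: [-1.1, -0.0, -2.8]
width: 0.0224
grip_force: 35.0
```

Run:
```python
from h import *
s=r.read_state(); print(s['ee_pos'],s['eef_rot'],s['ft_force'],s['width'])
for n in('side','scene'):
    c=snap(n,n+'3'); np.savez(f'pics/{n}3.npz',**{k:c[k] for k in c})
    p=s['ee_pos']+[0,0,-.05]
    u,v=map(int,proj(c,p)); print(u,v,'tip',proj(c,p+[0,0,-.052]),'bar',proj(c,p+[0,0,.069])); cv2.imwrite(f'pics/{n}3c.png',cv2.resize(c['image'][v-50:v+50,u-50:u+50],(400,400),interpolation=2))
c=snap('wrist','w3')
cv2.imwrite('pics/both3.png',np.hstack([cv2.imread('pics/side3c.png'),cv2.imread('pics/scene3c.png')]))
```

```text
[ 0.48910527 -0.29172369  0.24371116] [ 2.49430209e-02  9.99687130e-01 -7.98369210e-04  1.68817929e-03] [-1.08648257 -0.02725372 -2.75331877] 0.022427198787877776
259 227 tip (np.float64(259.092959947989), np.float64(242.37622417629973)) bar (np.float64(260.8599529219577), np.float64(206.7247165211622))
296 223 tip (np.float64(294.83377100363566), np.float64(242.79398704588658)) bar (np.float64(298.7297517954926), np.float64(196.85073671462334))
```

View pics/both3.png

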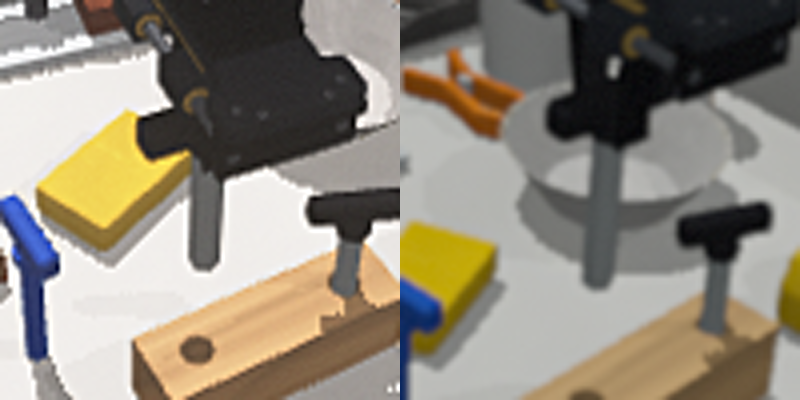

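The picture shows the thick key hanging upright in the gripper, tip at side (259.7,243.7) and scene (295,244.7), close to the predicted tip. The thin key is undisturbed in its hole. I'll check the bar's yaw numerically from its protruding end.

Run:
```python
from h import *
cs={n:dict(np.load(f'pics/{n}3.npz')) for n in('side','scene')}
t=np.array([.4891,-.2917])
for n,p in(('side',(245.25,212)),('scene',(286,202.5))):
    q=onz(cs[n],*p,.2625); d=q[:2]-t; print(n,q,np.linalg.norm(d),np.degrees(np.arctan2(-d[1],-d[0])))
print(tri(cs['side'],(245.25,212),cs['scene'],(286,202.5)))
print('tip',tri(cs['side'],(259.7,243.2),cs['scene'],(295,244.2)))
```

```text
side [ 0.4514508  -0.29141279  0.2625    ] 0.03765029848618617 -0.4370743088827806
scene [ 0.45126651 -0.29233978  0.2625    ] 0.0378388965163678 0.9688003885090992
(array([ 0.45154454, -0.29169698,  0.26235495]), [np.float64(0.0003293934469068284), np.float64(0.0003293934469067173)])
tip (array([ 0.49167616, -0.29026216,  0.13575411]), [np.float64(6.801071254917557e-05), np.float64(6.801071254933767e-05)])
```

Emit:
move_arm(
  targets=[
    [[-0.38,3,0],[0,0,0],10],
    [[-0.38,5.3,0],[0,0,0],10],
    [[-0.38,5.5,0],[0,0,0],10],
    [[-0.38,5.5,0],[0,0,0],10],
    [[-0.38,5.5,0],[0,0,0],10],
    [[-0.38,5.5,0],[0,0,0],10],
    [[-0.38,5.5,0],[0,0,0],10],
    [[-0.36,4,0],[0,0,0],10],
    [[0,0,0],[0,0,0.178],10],
    [[0,0,0],[0,0,0.178],10],
    [[0,0,0],[0,0,0.178],10],
    [[0,0,1.5],[0,0,0],10],
    [[0,0,1.5],[0,0,0],10],
    [[0,0,0],[0,0,0],10],
    [[0,0,0],[0,0,0],10],
  ],
)

```text
time: 10.95
ee_pos: [0.5382, 0.1047, 0.2115]
eef_rot: [0.287, 0.958, 0.0, -0.0]
ft_force: [-0.3, -0.5, -1.2]
width: 0.0229
grip_force: 35.0
```

```bash
cat > st.py <<'E'
from h import *
from scipy.spatial.transform import Rotation as Ro
s=r.read_state(); R=Ro.from_quat(s['eef_rot']).as_matrix()
print(s['time'],s['ee_pos'].round(4),'yaw',np.degrees(np.arctan2(-R[1,0],-R[0,0])).round(2),'F',s['ft_force'].round(2),'M',s['torque'].round(3),'w',s['width'],'j7',s['joint_positions'][6])
t=np.array([.5401,.1047]); d=R.T@np.array([*(t-s['ee_pos'][:2]),0]); print('to socket in tool cm',d*100)
E
python3 st.py
python3 - <<'E'
from h import *
s=r.read_state()
for n in('side','scene'):
    c=snap(n,n+'4'); np.savez(f'pics/{n}4.npz',**{k:c[k] for k in c})
    print(n,'tip pred',proj(c,s['ee_pos']-[0,0,.102]),'mouth',proj(c,[.5401,.1047,.083]))
    u,v=map(int,proj(c,s['ee_pos']-[0,0,.102]))
    g=c['image'][v-14:v+12,u-12:u+13].mean(2).astype(int); 
    print('\n'.join(' '.join(f'{x:3d}' for x in row) for row in g))
E
```

```text
10.95 [0.5382 0.1047 0.2115] yaw -33.39 F [-0.27 -0.55 -1.18] M [ 0.082 -0.009 -0.004] w 0.02287861021933994 j7 0.6597678868689443
to socket in tool cm [-1.55981921e-01  1.03620012e-01 -3.09714286e-05]
side tip pred (np.float64(215.98004557602746), np.float64(157.27570312320864)) mouth (np.float64(216.89587297077682), np.float64(163.6024592883556))
194 194 192 193 192 191 185 179 174 176 101  85  94  96  94  79 159 172 173 176 189 193 194 193 193
195 187 191 187 180 170 150 157 154 173  99  88  97  97  96  84 144 164 155 162 168 180 192 191 187
195 167 178 171 158 166 133 150  93  79  88  91  96  99  92  85 122 131 134 167 164 171 191 186 186
189 179 166 159 128 131 128  98 104 110  92  94  96  96  96  85 107 121 176 188 186 188 193 191 187
178 165 166 129 120 125  99 135 148 152  96  94  97  97  96  82 187 201 196 193 189 187 184 186 186
169 160 180 120  82 129 138 146 118 126  91  89  95  98  94  73 196 190 184 179 186 189 192 193 193
166 157 193  90 110 144 124 155 161 189 103  90  96  98  96  75 187 187 191 194 194 193 190 189 171
164 162 172 131 178 168 187 198 201 207 105  88  
[... 3900 characters left out ...]

140 134 125 118 115 111 120 137 143 155 177 184 188 188 188 187 186 186 185 184 184 184 184 184 184
119 116 113 119 136 141 155 177 182 180 178 175 173 173 172 173 176 181 185 185 185 184 185 185 185
120 135 142 155 176 181 183 186 180 165 141 122 110 109 111 117 136 161 178 185 185 185 184 184 184
155 176 180 182 186 187 187 179 153 114  82  59  48  50  54  56  79 115 155 183 186 185 182 176 172
182 186 186 185 185 185 185 173 128  78  53  42  41  40  42  39  44  71 130 174 178 173 166 152 141
186 185 185 184 185 185 185 172 117  72  60  53  50  46  44  44  43  54 108 150 152 143 142 144 142
185 184 185 184 185 186 186 172 111  60  61  64  59  50  44  47  43  49  91 136 146 143 143 147 146
```

Both views agree: the tip is under the TCP, and the socket lies about 2 mm away. Correcting and going down to just inside the mouth.

Emit:
move_arm(
  targets=[
    [[-0.16,0.1,1.0],[0,0,0],10],
    [[0,0,1.0],[0,0,0],10],
    [[0,0,0.6],[0,0,0],10],
    [[0,0,0],[0,0,0],10],
    [[0,0,0],[0,0,0],10],
  ],
)

```text
time: 11.68
ee_pos: [0.5402, 0.1048, 0.1858]
eef_rot: [0.288, 0.958, 0.0, 0.0]
ft_force: [0.7, 0.4, -1.4]
width: 0.0224
grip_force: 35.0
```

```bash
python3 st.py
```

```text
11.675 [0.5402 0.1048 0.1858] yaw -33.44 F [ 0.7   0.42 -1.41] M [ 0.039 -0.042  0.018] w 0.022440479517307873 j7 0.6529754033482559
to socket in tool cm [ 6.72293754e-03 -1.60398351e-02 -7.31284250e-06]
```

Emit:
move_arm(
  targets=[
    [[0,0,0.2],[0,0,0],10],
    [[0,0,0.2],[0,0,0],10],
    [[0,0,0.1],[0,0,0],10],
    [[0,0,0],[0,0,0],10],
  ],
)

```text
time: 12.18
ee_pos: [0.5404, 0.1047, 0.181]
eef_rot: [0.288, 0.958, 0.0, 0.0]
ft_force: [-1.1, -0.6, 2.8]
width: 0.0225
grip_force: 35.0
```

```bash
python3 st.py
```

```text
12.175 [0.5404 0.1047 0.181 ] yaw -33.45 F [-1.07 -0.59  2.79] M [-0.021  0.147  0.034] w 0.02246668513736606 j7 0.6516777815474013
to socket in tool cm [ 2.37144252e-02 -1.31984002e-02 -2.23480708e-05]
```

Emit:
move_arm(
  targets=[
    [[0,0,0.1],[0,0,0],10],
    [[0,0,0],[0,0,0],10],
  ],
)

```text
time: 12.42
ee_pos: [0.5401, 0.1046, 0.1797]
eef_rot: [0.288, 0.958, -0.0, 0.0]
ft_force: [-0.8, -1.2, -1.9]
width: 0.0226
grip_force: 35.0
```

```bash
python3 st.py
```

```text
12.425 [0.5401 0.1046 0.1797] yaw -33.46 F [-0.82 -1.24 -1.86] M [-0.029  0.075 -0.006] w 0.02263705048819398 j7 0.6514329872440413
to socket in tool cm [ 9.31095681e-03  9.44997644e-03 -2.00128440e-06]
```

Force fell off again, so it's going in. Continuing in small steps.

Emit:
move_arm(
  targets=[
    [[0,0,0.15],[0,0,0],10],
    [[0,0,0.1],[0,0,0],10],
    [[0,0,0],[0,0,0],10],
  ],
)

```text
time: 12.8
ee_pos: [0.5398, 0.1046, 0.1766]
eef_rot: [0.288, 0.958, -0.0, -0.0]
ft_force: [-0.7, -0.5, -2.9]
width: 0.0226
grip_force: 35.0
```

```bash
python3 st.py
```

```text
12.8 [0.5398 0.1046 0.1766] yaw -33.45 F [-0.7  -0.53 -2.89] M [-0.124  0.075 -0.001] w 0.02258134458998842 j7 0.6507915141793202
to socket in tool cm [-1.92626390e-02  1.96626902e-02 -2.14692739e-05]
```

Emit:
move_arm(
  targets=[
    [[0,0,0.2],[0,0,0],10],
    [[0,0,0.2],[0,0,0],10],
    [[0,0,0.1],[0,0,0],10],
    [[0,0,0],[0,0,0],10],
  ],
)

```text
time: 13.3
ee_pos: [0.54, 0.1047, 0.1719]
eef_rot: [0.288, 0.958, -0.0, -0.0]
ft_force: [-0.1, -0.5, -2.2]
width: 0.0226
grip_force: 35.0
```

```bash
python3 st.py
```

```text
13.3 [0.54   0.1047 0.1719] yaw -33.44 F [-0.12 -0.52 -2.21] M [-0.18   0.145  0.02 ] w 0.022608764365783945 j7 0.6495292679757101
to socket in tool cm [-9.43115976e-03  8.54118101e-03 -3.81282601e-06]
```

Emit:
move_arm(
  targets=[
    [[0,0,0.1],[0,0,0],10],
    [[0,0,0.1],[0,0,0],10],
    [[0,0,0],[0,0,0],10],
  ],
)

```text
time: 13.68
ee_pos: [0.5401, 0.1047, 0.1701]
eef_rot: [0.288, 0.958, 0.0, 0.0]
ft_force: [-0.7, -0.5, -0.9]
width: 0.0226
grip_force: 35.0
```

```bash
python3 st.py
```

```text
13.675 [0.5401 0.1047 0.1701] yaw -33.45 F [-0.74 -0.49 -0.92] M [-0.267  0.207 -0.01 ] w 0.022571740904370575 j7 0.6489581101906483
to socket in tool cm [ 2.81097554e-03 -3.04027539e-04 -2.77054480e-07]
```

One more mm to feel the floor.

Emit:
move_arm(
  targets=[
    [[0,0,0.1],[0,0,0],10],
    [[0,0,0.05],[0,0,0],10],
    [[0,0,0],[0,0,0],10],
  ],
)

```text
time: 14.05
ee_pos: [0.5409, 0.1048, 0.1699]
eef_rot: [0.288, 0.958, 0.0, 0.001]
ft_force: [-1.4, -1.5, 7.9]
width: 0.0227
grip_force: 35.1
```

```bash
python3 st.py
```

```text
14.05 [0.5409 0.1048 0.1699] yaw -33.46 F [-1.44 -1.48  7.94] M [-0.472  0.462 -0.026] w 0.022657040373610188 j7 0.648560221666674
to socket in tool cm [ 0.06495738 -0.0522234  -0.00019876]
```

Floor felt at about 10 N, so the key is home. Now turning clockwise while watching the moment.

Emit:
move_arm(
  targets=[
    [[0,0,-0.08],[0,0,0.05],10],
    [[0,0,0],[0,0,0.1],10],
    [[0,0,0],[0,0,0.1],10],
    [[0,0,0],[0,0,0],10],
  ],
)

```text
time: 14.55
ee_pos: [0.5403, 0.1047, 0.1699]
eef_rot: [0.405, 0.914, 0.0, 0.0]
ft_force: [-2.9, -2.0, 5.7]
width: 0.0225
grip_force: 35.1
```

```bash
python3 st.py
```

```text
14.55 [0.5403 0.1047 0.1699] yaw -47.74 F [-2.95 -1.99  5.72] M [-0.557  0.649  0.005] w 0.02247627690768865 j7 0.4044932162821016
to socket in tool cm [ 1.63577620e-02 -1.58812322e-02 -1.91768238e-05]
```

Emit:
move_arm(
  targets=[
    [[0,0,0],[0,0,0.1],10],
    [[0,0,0],[0,0,0.1],10],
    [[0,0,0],[0,0,0],10],
  ],
)

```text
time: 14.92
ee_pos: [0.5403, 0.1048, 0.1699]
eef_rot: [0.494, 0.87, 0.0, 0.0]
ft_force: [-3.0, -1.5, 6.4]
width: 0.0224
grip_force: 35.1
```

```bash
python3 st.py
```

```text
14.925 [0.5403 0.1048 0.1699] yaw -59.16 F [-3.   -1.45  6.39] M [-0.413  0.706 -0.062] w 0.02241704031620887 j7 0.20899514868406094
to socket in tool cm [ 6.19670799e-04 -2.49905952e-02 -1.91192865e-05]
```

Emit:
move_arm(
  targets=[
    [[0,0,0],[0,0,0.1],10],
    [[0,0,0],[0,0,0.1],10],
    [[0,0,0],[0,0,0],10],
  ],
)

```text
time: 15.3
ee_pos: [0.5403, 0.1049, 0.1699]
eef_rot: [0.578, 0.816, 0.0, 0.0]
ft_force: [-2.4, -1.0, 6.2]
width: 0.0225
grip_force: 35.1
```

```bash
python3 st.py
python3 - <<'E'
from h import *
s=r.read_state()
for n in('side',):
    c=snap(n,n+'5')
E
```

```text
15.3 [0.5403 0.1049 0.1699] yaw -70.62 F [-2.37 -1.04  6.22] M [-0.28   0.712 -0.047] w 0.022501696337150275 j7 0.012880712495348
to socket in tool cm [-1.54039009e-02 -3.10028171e-02 -2.87873060e-05]
```

Emit:
move_arm(
  targets=[
    [[0,0,0],[0,0,0.1],10],
    [[0,0,0],[0,0,0],10],
  ],
)

```text
time: 15.6
ee_pos: [0.5403, 0.1051, 0.1699]
eef_rot: [0.618, 0.786, 0.0, 0.0]
ft_force: [-1.6, -0.2, 5.1]
width: 0.0223
grip_force: 35.1
```

```bash
python3 st.py
```

```text
15.6 [0.5403 0.1051 0.1699] yaw -76.34 F [-1.58 -0.24  5.13] M [-0.244  0.688 -0.055] w 0.022266917871550843 j7 -0.08512376019106205
to socket in tool cm [-3.03954290e-02 -3.03724674e-02 -3.64703710e-05]
```

Emit:
move_arm(
  targets=[
    [[0,0,0],[0,0,0.08],10],
    [[0,0,0],[0,0,0],10],
  ],
)

```text
time: 15.85
ee_pos: [0.5404, 0.1051, 0.1699]
eef_rot: [0.649, 0.761, 0.001, 0.0]
ft_force: [-2.6, -1.1, 5.7]
width: 0.0225
grip_force: 35.1
```

```bash
python3 st.py
```

```text
15.85 [0.5404 0.1051 0.1699] yaw -80.9 F [-2.63 -1.07  5.68] M [-0.197  0.636 -0.036] w 0.02248374674631515 j7 -0.16331057905618349
to socket in tool cm [-3.47102937e-02 -3.17508648e-02 -4.56728139e-05]
```

Emit:
move_arm(
  targets=[
    [[0,0,0],[0,0,0.05],10],
    [[0,0,0],[0,0,0],10],
  ],
)

```text
time: 16.1
ee_pos: [0.5404, 0.1051, 0.17]
eef_rot: [0.667, 0.745, 0.001, 0.0]
ft_force: [-1.9, -0.7, 5.5]
width: 0.0224
grip_force: 35.0
```

```bash
python3 st.py
```

```text
16.1 [0.5404 0.1051 0.17  ] yaw -83.74 F [-1.91 -0.68  5.48] M [-0.176  0.637 -0.041] w 0.022373023683438964 j7 -0.2119278791843691
to socket in tool cm [-4.00766434e-02 -3.22222033e-02 -5.32760723e-05]
```

Emit:
move_arm(
  targets=[
    [[0,0,0],[0,0,0.05],10],
    [[0,0,0],[0,0,0],10],
  ],
)

```text
time: 16.35
ee_pos: [0.5404, 0.1052, 0.1699]
eef_rot: [0.686, 0.728, 0.001, 0.0]
ft_force: [-1.9, 0.1, 5.8]
width: 0.0225
grip_force: 35.0
```

```bash
python3 st.py
```

```text
16.35 [0.5404 0.1052 0.1699] yaw -86.6 F [-1.85  0.14  5.78] M [-0.116  0.646 -0.032] w 0.022508431327871548 j7 -0.2609829491599621
to socket in tool cm [-4.34099543e-02 -3.08434080e-02 -5.57776201e-05]
```

Emit:
move_arm(
  targets=[
    [[0,0,0],[0,0,0.04],10],
    [[0,0,0],[0,0,0],10],
  ],
)

```text
time: 16.6
ee_pos: [0.5404, 0.1052, 0.1699]
eef_rot: [0.7, 0.714, 0.001, 0.0]
ft_force: [-1.6, -1.4, 5.7]
width: 0.0226
grip_force: 35.0
```

```bash
python3 st.py
```

```text
16.6 [0.5404 0.1052 0.1699] yaw -88.89 F [-1.64 -1.37  5.73] M [-0.118  0.58  -0.03 ] w 0.022614945213876973 j7 -0.30006820175207133
to socket in tool cm [-4.44768361e-02 -2.97878535e-02 -5.72852855e-05]
```

Emit:
move_arm(
  targets=[
    [[0,0,0],[0,0,0.04],10],
    [[0,0,0],[0,0,0],10],
  ],
)

```text
time: 16.85
ee_pos: [0.5404, 0.1052, 0.17]
eef_rot: [0.714, 0.7, 0.001, 0.0]
ft_force: [-2.1, -0.5, 6.0]
width: 0.0224
grip_force: 35.0
```

```bash
python3 st.py
```

```text
16.85 [0.5404 0.1052 0.17  ] yaw -91.18 F [-2.1  -0.47  6.03] M [-0.137  0.594 -0.002] w 0.022370070314002993 j7 -0.33934034476326763
to socket in tool cm [-4.71217059e-02 -3.12242173e-02 -6.56603765e-05]
```

Emit:
move_arm(
  targets=[
    [[0,0,0],[0,0,0.04],10],
    [[0,0,0],[0,0,0],10],
  ],
)

```text
time: 17.1
ee_pos: [0.5404, 0.1052, 0.1699]
eef_rot: [0.728, 0.685, 0.001, 0.0]
ft_force: [-1.3, -0.0, 5.1]
width: 0.0223
grip_force: 35.0
```

```bash
python3 st.py
```

```text
17.1 [0.5404 0.1052 0.1699] yaw -93.47 F [-1.27 -0.04  5.07] M [-0.147  0.554  0.025] w 0.022268453152653366 j7 -0.3785490448910818
to socket in tool cm [-4.94908607e-02 -2.81351489e-02 -6.47186590e-05]
```

Emit:
move_arm(
  targets=[
    [[0,0,0],[0,0,0.04],10],
    [[0,0,0],[0,0,0],10],
  ],
)

```text
time: 17.35
ee_pos: [0.5404, 0.1052, 0.1699]
eef_rot: [0.742, 0.671, 0.001, 0.0]
ft_force: [-0.7, -0.4, 6.0]
width: 0.0225
grip_force: 35.0
```

```bash
python3 st.py
```

```text
17.35 [0.5404 0.1052 0.1699] yaw -95.76 F [-0.71 -0.44  5.97] M [-0.031  0.581  0.019] w 0.02245789119372728 j7 -0.4178607888534619
to socket in tool cm [-4.98890307e-02 -2.81381011e-02 -6.69602001e-05]
```

Emit:
move_arm(
  targets=[
    [[0,0,0],[0,0,0.03],10],
    [[0,0,0],[0,0,0],10],
  ],
)

```text
time: 17.6
ee_pos: [0.5405, 0.1052, 0.17]
eef_rot: [0.752, 0.66, 0.001, 0.0]
ft_force: [-0.9, 0.1, 4.4]
width: 0.0224
grip_force: 35.0
```

```bash
python3 st.py
python3 - <<'E'
from h import *
s=r.read_state()
c=snap('side','side6'); b=s['ee_pos']+[0,0,.019]
for a in range(-120,-50,10):
    t=np.radians(a); print(a,[tuple(np.round(proj(c,b+k*.042*np.array([np.cos(t),np.sin(t),0])),1)) for k in(-1,1)])
g=c['image'].max(2)
u,v=map(int,proj(c,b)); print(u,v)
print('\n'.join(f'{y}: '+' '.join(f'{x:3d}' for x in g[y,u-18:u+19]) for y in range(v-18,v+22,2)))
E
```

```text
17.6 [0.5405 0.1052 0.17  ] yaw -97.47 F [-0.9   0.15  4.42] M [-0.074  0.557  0.055] w 0.022433220600993852 j7 -0.4470722947688745
to socket in tool cm [-5.01958281e-02 -3.26551811e-02 -7.86046294e-05]
-120 [(np.float64(217.2), np.float64(128.9)), (np.float64(213.5), np.float64(144.2))]
-110 [(np.float64(214.9), np.float64(128.9)), (np.float64(215.9), np.float64(144.2))]
-100 [(np.float64(212.6), np.float64(129.1)), (np.float64(218.4), np.float64(144.0))]
-90 [(np.float64(210.3), np.float64(129.5)), (np.float64(220.7), np.float64(143.5))]
-80 [(np.float64(208.2), np.float64(130.2)), (np.float64(222.8), np.float64(142.8))]
-70 [(np.float64(206.3), np.float64(131.0)), (np.float64(224.8), np.float64(141.9))]
-60 [(np.float64(204.7), np.float64(132.0)), (np.float64(226.4), np.float64(140.8))]
215 136
118:  38  37  43  42  40  43  43  48  55  54  62  75  74  75  87 109 110 106 104 108 107 116  65  54  59  46  40  41  43  45  42  40  41  41  26 107 110
120: 121 130  56  32  78 110 115 105 104 102 101  99 101  77 104 120 114 113 114 112 114 125  39  31  56  72  47  42  43  42  43  44  42  
[... 2068 characters left out ...]
 131  94  91  95  96  94  81 200 195 191 187 190 195 200 197 197 197 193 184 170 170 143
150: 196 196 197 195 196 185 173 168 179 137 182 173 193 202 205 215 110  89  96  97  97  78 205 204 195 194 175 171 159 143 131 122 108 156 155 166 149
152: 194 198 190 198 176 195 199 199 192 192 194 196 197 199 193 198 217 108  91  97  96  85 138 131 124 109 158 158 153 152 250 251 247 242 239 239 239
154: 192 191 188 194 194 201 204 197 191 194 194 183 173 163 144 139 139  92  92  97  96  83 155 255 252 246 242 239 239 239 237 237 236 237 236 237 236
156: 200 196 192 196 177 178 148 144 135 129 112 158 156 165 147 255 240 110  89  98  97  88 110 249 241 236 237 236 236 235 236 237 237 237 237 237 236
```

The key is turning with the gripper (near bar end at side ~(216,144), about −100 to −105°). I'll keep feeling for the stop in small steps.

Emit:
move_arm(
  targets=[
    [[0,0,0],[0,0,0.03],10],
    [[0,0,0],[0,0,0],10],
  ],
)

```text
time: 17.9
ee_pos: [0.5405, 0.1052, 0.1699]
eef_rot: [0.761, 0.648, 0.001, 0.0]
ft_force: [-1.8, -0.8, 5.7]
width: 0.0228
grip_force: 35.0
```

```bash
python3 st.py
```

```text
17.9 [0.5405 0.1052 0.1699] yaw -99.19 F [-1.79 -0.83  5.69] M [-0.004  0.508 -0.035] w 0.02279574956341245 j7 -0.47651827586245377
to socket in tool cm [-5.10810837e-02 -2.99088817e-02 -7.61611917e-05]
```

Emit:
move_arm(
  targets=[
    [[0,0,0],[0,0,0.03],10],
    [[0,0,0],[0,0,0],10],
  ],
)

```text
time: 18.15
ee_pos: [0.5405, 0.1052, 0.1699]
eef_rot: [0.771, 0.637, 0.001, 0.0]
ft_force: [-2.0, 0.6, 5.9]
width: 0.0225
grip_force: 35.0
```

```bash
python3 st.py
```

```text
18.15 [0.5405 0.1052 0.1699] yaw -100.91 F [-2.04  0.64  5.9 ] M [-0.08   0.476  0.008] w 0.022533988147432966 j7 -0.5060195502272263
to socket in tool cm [-5.15956457e-02 -2.79675911e-02 -7.40128563e-05]
```

Emit:
move_arm(
  targets=[
    [[0,0,0],[0,0,0.03],10],
    [[0,0,0],[0,0,0],10],
  ],
)

```text
time: 18.4
ee_pos: [0.5405, 0.1052, 0.17]
eef_rot: [0.781, 0.625, 0.001, 0.0]
ft_force: [-1.2, 0.6, 5.0]
width: 0.0225
grip_force: 35.0
```

```bash
python3 st.py
```

```text
18.4 [0.5405 0.1052 0.17  ] yaw -102.63 F [-1.22  0.65  5.  ] M [-0.059  0.462  0.006] w 0.02246643634571912 j7 -0.5354433875495981
to socket in tool cm [-5.39503817e-02 -3.29465959e-02 -8.96305367e-05]
```

Emit:
move_arm(
  targets=[
    [[0,0,0],[0,0,0.03],10],
    [[0,0,0],[0,0,0],10],
  ],
)

```text
time: 18.65
ee_pos: [0.5405, 0.1051, 0.1699]
eef_rot: [0.79, 0.613, 0.001, 0.0]
ft_force: [-1.1, -0.7, 5.3]
width: 0.0222
grip_force: 35.0
```

```bash
python3 st.py
```

```text
18.65 [0.5405 0.1051 0.1699] yaw -104.34 F [-1.12 -0.71  5.29] M [-0.007  0.439  0.024] w 0.022192713666469528 j7 -0.564865635304062
to socket in tool cm [-5.24078170e-02 -2.93509578e-02 -8.14282746e-05]
```

Emit:
move_arm(
  targets=[
    [[0,0,0],[0,0,0.03],10],
    [[0,0,0],[0,0,0],10],
  ],
)

```text
time: 18.9
ee_pos: [0.5405, 0.1051, 0.1699]
eef_rot: [0.799, 0.601, 0.001, 0.0]
ft_force: [-0.7, -0.2, 4.7]
width: 0.0225
grip_force: 35.0
```

```bash
python3 st.py
```

```text
18.9 [0.5405 0.1051 0.1699] yaw -106.06 F [-0.66 -0.23  4.72] M [-0.106  0.454 -0.037] w 0.022474557273601432 j7 -0.5943286302313471
to socket in tool cm [-5.36885192e-02 -2.91156105e-02 -8.43619084e-05]
```

```bash
cat > st2.py <<'E'
from h import *
from scipy.spatial.transform import Rotation as Ro
A=[]
for i in range(4):
    c=r.camera('side'); s=r.read_state(); A.append([s['torque'][2],s['joint_torque'][6],s['ft_force'][2]])
R=Ro.from_quat(s['eef_rot']).as_matrix()
print(s['time'],'yaw',np.degrees(np.arctan2(-R[1,0],-R[0,0])).round(2),'Mz,t7,Fz',np.mean(A,0).round(3),s['ee_pos'].round(4),'w',s['width'])
E
python3 st2.py
```

```text
19.1 yaw -106.05 Mz,t7,Fz [-4.000e-03 -1.800e-02  5.121e+00] [0.5406 0.1051 0.17  ] w 0.02248909613518601
```

Emit:
move_arm(
  targets=[
    [[0,0,0],[0,0,0.03],10],
    [[0,0,0],[0,0,0],10],
  ],
)

```text
time: 19.35
ee_pos: [0.5406, 0.1051, 0.1699]
eef_rot: [0.808, 0.589, 0.001, 0.0]
ft_force: [-1.1, 0.4, 4.9]
width: 0.0227
grip_force: 35.0
```

```bash
python3 st2.py
```

```text
19.55 yaw -107.76 Mz,t7,Fz [-0.008 -0.018  5.152] [0.5406 0.1051 0.1699] w 0.022586948751388242
```

Emit:
move_arm(
  targets=[
    [[0,0,0],[0,0,0.03],10],
    [[0,0,0],[0,0,0],10],
  ],
)

```text
time: 19.8
ee_pos: [0.5406, 0.1051, 0.1699]
eef_rot: [0.817, 0.577, 0.001, 0.0]
ft_force: [-0.5, -0.6, 5.3]
width: 0.0227
grip_force: 35.0
```

```bash
python3 st2.py
```

```text
20.0 yaw -109.48 Mz,t7,Fz [-0.012 -0.021  4.933] [0.5406 0.1051 0.1699] w 0.022513749518417062
```

Emit:
move_arm(
  targets=[
    [[0,0,0],[0,0,0.04],10],
    [[0,0,0],[0,0,0],10],
  ],
)

```text
time: 20.25
ee_pos: [0.5406, 0.1052, 0.1699]
eef_rot: [0.828, 0.561, 0.001, 0.0]
ft_force: [-0.8, -0.6, 5.1]
width: 0.0227
grip_force: 35.0
```

```bash
python3 st2.py
```

```text
20.45 yaw -111.75 Mz,t7,Fz [ 0.146 -0.185  5.068] [0.5406 0.1052 0.1699] w 0.022254124483955817
```

Emit:
move_arm(
  targets=[
    [[0,0,0],[0,0,0.04],10],
    [[0,0,0],[0,0,0],10],
  ],
)

```text
time: 20.7
ee_pos: [0.5406, 0.1052, 0.1699]
eef_rot: [0.839, 0.544, 0.001, 0.0]
ft_force: [-0.5, -0.1, 5.2]
width: 0.0226
grip_force: 35.0
```

```bash
python3 st2.py
```

```text
20.9 yaw -114.03 Mz,t7,Fz [ 0.215 -0.262  5.417] [0.5406 0.1052 0.1699] w 0.022749156173394857
```

Emit:
move_arm(
  targets=[
    [[0,0,0],[0,0,0.04],10],
    [[0,0,0],[0,0,0],10],
  ],
)

```text
time: 21.15
ee_pos: [0.5406, 0.1052, 0.1699]
eef_rot: [0.85, 0.527, 0.001, 0.0]
ft_force: [0.2, -0.4, 4.5]
width: 0.023
grip_force: 35.0
```

```bash
python3 st2.py
python3 - <<'E'
from h import *
s=r.read_state()
# bar ends: dark pixels near the bar in scene and side; report outline of near end on bar-bottom..top
for n in('side','scene'):
    c=snap(n,n+'7'); np.savez(f'pics/{n}7.npz',**{k:c[k] for k in c}); b=s['ee_pos']+[0,0,.019]; u,v=map(int,proj(c,b))
    for a in(-90,-100,-110,-120,-130):
        t=np.radians(a); print(a,[tuple(np.round(proj(c,b+k*.042*np.array([np.cos(t),np.sin(t),0])),1)) for k in(-1,1)])
    g=c['image'].max(2); print(n,u-15); print('\n'.join(f'{y}: '+' '.join(f'{x:3d}' for x in g[y,u-15:u+16]) for y in range(v-4,v+18,2)))
E
```

```text
21.35 yaw -116.33 Mz,t7,Fz [ 0.307 -0.331  4.767] [0.5406 0.1052 0.1699] w 0.022811748932973455
-90 [(np.float64(210.4), np.float64(129.5)), (np.float64(220.7), np.float64(143.5))]
-100 [(np.float64(212.6), np.float64(129.1)), (np.float64(218.4), np.float64(144.0))]
-110 [(np.float64(214.9), np.float64(128.9)), (np.float64(216.0), np.float64(144.2))]
-120 [(np.float64(217.2), np.float64(128.9)), (np.float64(213.5), np.float64(144.2))]
-130 [(np.float64(219.5), np.float64(129.1)), (np.float64(211.1), np.float64(144.0))]
side 200
132: 198 197 196 198 198 203 220  67  24  39  39  38 216  78  34  41  39  42  42  46  42  35  16 213 207 196 182 173 158 149 140
134: 198 195 200 198 195 201 210 130  42  35  44  40  39  40  46  45  48  46  41  42  40  34  16 209 205 198 195 192 179 170 156
136: 198 198 199 197 200 198 201 217  69  29  42  43  41  42  42  40  44  43  40  42  41  32  50 207 203 197 196 194 196 188 177
138: 198 199 197 196 197 197 197 205 226  75  34  45  39  43  44  43  43  44  42  58  45  34  38 206 204 197 194 195 197 196 193
140: 197 196 199 194 195 196 195 200 219  66  30  
[... 2010 characters left out ...]
 19  18  19  19  10  18  58  93  98  96  95  93  97 104
165:  95  94  95  95  96  97  96  97  83  42  21  23  22  21  17  15  15  13   8  14  18  37  55  74  93  96  96  95  95  95  94
167:  97  96  95  96  95  95  96  96  96  93  93  93  90  80  68  61  53  48  50  59  72  91  98  98  96  96  96  96  95  95  97
169:  96  95  96  96  95  96  96  97  96  96  96  96  93  86  85  87  86  85  87  96  95  96  95  95  96  95  96  96  96  96  97
171:  97  95  95  96  96  96  96  95  95  95  96  95  92  85  84  87  88  85  82  87  95  95  96  95  95  95  95  95  96  94  95
173: 111 105 100  97  95  97  97  95  95  96  97  96  92  85  85  86  87  86  74  68  91  95  96  95  94  96  98 102 109 117 126
```

The moment now rises steadily (0.15, 0.22, 0.31 N m) after 76° of free turning, so this is the stop. Relieving the torque, then letting go.

Emit:
move_arm(
  targets=[
    [[0,0,0],[0,0,-0.06],10],
    [[0,0,-0.05],[0,0,-0.03],10],
    [[0,0,0],[0,0,0],10],
  ],
)

```text
time: 21.82
ee_pos: [0.5403, 0.1048, 0.17]
eef_rot: [0.826, 0.564, 0.0, 0.0]
ft_force: [-0.3, 0.4, 3.6]
width: 0.0222
grip_force: 35.0
```

```bash
python3 st2.py
```

```text
22.025 yaw -111.38 Mz,t7,Fz [0.022 0.058 4.026] [0.5402 0.1048 0.17  ] w 0.022358073624834218
```

Emit:
move_arm(
  targets=[
    [[0,0,0],[0,0,0],40],
    [[0,0,0],[0,0,0],70],
    [[0,0,0],[0,0,0],70],
    [[0,0,0],[0,0,0],70],
    [[0,0,0],[0,0,0],70],
    [[0,0,0],[0,0,0],70],
    [[0,0,0],[0,0,0],70],
  ],
)

```text
time: 22.9
ee_pos: [0.5401, 0.1047, 0.1699]
eef_rot: [0.826, 0.564, 0.0, 0.0]
ft_force: [1.1, 0.6, 0.7]
width: 0.0607
grip_force: 0.0
```

Emit:
move_arm(
  targets=[
    [[0,0,-1.5],[0,0,0],70],
    [[0,0,-3],[0,0,0],70],
    [[0,0,-4],[0,0,0],70],
    [[0,0,-4],[0,0,0],70],
    [[0,0,0],[0,0,0],70],
    [[0,0,0],[0,0,0],70],
  ],
)

```text
time: 23.65
ee_pos: [0.54, 0.1047, 0.2951]
eef_rot: [0.826, 0.564, 0.0, 0.0]
ft_force: [0.0, 0.4, 0.1]
width: 0.061
grip_force: 0.0
```

```bash
python3 st2.py
python3 - <<'E'
from h import *
D={}
for n in('side','scene'):
    c=snap(n,n+'8'); D[n]=c; p=np.array([.5401,.1047,.189]); u,v=map(int,proj(c,p))
    x0,y0=u-22,v-16; g=c['image'][y0:v+20,x0:u+23].max(2); m=(g<60).astype('u1')
    k,l,st,ce=cv2.connectedComponentsWithStats(m)
    i=min((j for j in range(1,k) if st[j,4]>40),key=lambda j:np.hypot(*(ce[j]+[x0,y0]-[u,v])))
    ys,xs=np.where(l==i); re=cv2.minAreaRect(np.c_[xs+x0,ys+y0].astype('f4')); D[n+'c']=ce[i]+[x0,y0]
    print(n,'bar',D[n+'c'],re,st[i],'pred',u,v)
    e=cv2.boxPoints(re); 
    for a in(-90,-100,-110,-120):
        t=np.radians(a); print(a,[tuple(np.round(proj(c,p+q*.042*np.array([np.cos(t),np.sin(t),0])),1)) for q in(-1,1)])
print(tri(D['side'],D['sidec'],D['scene'],D['scenec']))
E
```

```text
23.85 yaw -111.37 Mz,t7,Fz [-0.002  0.001  0.339] [0.5397 0.1046 0.294 ] w 0.061166135964998286
side bar [215.56034483 136.90517241] ((216.0, 136.5), (19.0, 6.0), 90.0) [ 20   7   7  20 116] pred 215 136
-90 [(np.float64(210.3), np.float64(129.6)), (np.float64(220.6), np.float64(143.6))]
-100 [(np.float64(212.5), np.float64(129.2)), (np.float64(218.3), np.float64(144.1))]
-110 [(np.float64(214.8), np.float64(129.0)), (np.float64(215.9), np.float64(144.3))]
-120 [(np.float64(217.1), np.float64(129.0)), (np.float64(213.4), np.float64(144.3))]
scene bar [212.14935065 159.14285714] ((212.41744995117188, 158.7247772216797), (18.486047744750977, 10.152959823608398), 73.3007583618164) [ 16   9  14  18 154] pred 212 157
-90 [(np.float64(203.7), np.float64(152.9)), (np.float64(220.8), np.float64(163.2))]
-100 [(np.float64(205.9), np.float64(152.3)), (np.float64(218.6), np.float64(163.8))]
-110 [(np.float64(208.3), np.float64(151.9)), (np.float64(216.1), np.float64(164.2))]
-120 [(np.float64(210.8), np.float64(151.7)), (np.float64(213.5), np.float64(164.4))]
(array([0.54270358, 0.10888949, 0.18335538]), [np.float64(0.0006097101561228632), np.float64(0.0006097101561228931)])
```

```bash
python3 -c "
from h import *
print(r.close_job())"
```

```text
the job is handed in; nothing more can be done
None
```

The job is handed in: the thick key was seated on the socket floor, the screw turned clockwise until I felt the stop, and the key left standing and released. Torque reached about 0.31 N m at the stop, right at the 0.3 limit, and the verdict was not shown to me.

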